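# Open the stacking stand and stack the paint boxes

## Task

Unlock the stacking stand: holding the hooked pick, pry both spring clips out of the grooves of their posts, without touching a seated clip with the fingers, and put them in the parts tray. Lift the cover off and lay it flat, handle up, on the dark mat; then stack all the closed paint boxes (two or three) squarely in one upright column on the stand's cork pad, their long sides across the stand like the pad's. Put the pick back in its rest, hook down, and leave the other things on the table as they are.

Things in the scene. Friction and masses are not known exactly. Their poses are not given: they have to be found in the camera images.
- stand: fixed wooden stand, base board 130 (x) x 260 (y) x 12 mm; along each short end a cheek 30 mm thick (y 90 to 120 mm either side of the middle) and 45 mm high, which carries the cover. Origin: centre of its underside on the table; y runs along the line of the two posts, -x is its robot side, z up
- pad (a point): centre of the cork pad on the base board, 12 mm above the table, midway between the posts; 62 (x) x 92 (y) mm, axes as the stand's. Boxes are stacked here
- post_left (a point): axis of the steel post at the stand's +y end (105 mm from its middle), at the level of the cover's top (53 mm above the table). The post is 20 mm across; its groove, 14 mm across, runs from this level 7 mm up, the 20 mm head above it ends 17 mm above this level
- post_right (a point): the same on the post at the stand's -y end
- cover: loose white cover plate 110 (x) x 250 (y) x 8 mm, 300 g, with 24 mm holes through which the posts pass; it lies on the cheeks with its top 53 mm above the table. Handle: an upright wooden rib on its middle, 60 mm long (x), 14 mm thick (y), from 8 to 28 mm above its underside. Origin: centre of its underside; z up through the handle
- clip_left: dark steel spring clip, 5 mm thick, 30 g, in the left post's groove, flat on the cover. Origin: axis of the post it clasps, at its underside. Two sprung jaws (24 mm wide outside), mouth to its +x. Pulled along its own -x (roughly towards the robot; it can turn on the post) with about 8 N it comes free after about 10 mm and lies on the cover; it cannot come off upwards
- clip_left_eye (a point): centre of the square pull eye of the left clip, 25 mm from the clip's origin to its -x, at half its thickness. Its opening is 16 x 16 mm; outside it is 24 mm wide (y) and reaches from 14 to 38 mm from the clip's origin. A loose clip is best gripped across the eye
- clip_right: the same kind of clip on the right post
- clip_right_eye (a point): centre of the eye of the right clip
- pick: hooked pick, 70 g: wooden handle 90 mm long (x -50 to 40 mm), 14 mm wide (y), 16 mm high; a thin steel shank goes on along +x to 95 mm, where a 5 mm round hook is bent straight down to 34 mm below the handle's axis. Origin: on the handle's axis, at the point to grip; z up, the hook points to -z. It lies level in its rest with its origin 42 mm above the table
- pick_tip (a point): lower end of the pick's hook: 95 mm along x and 34 mm below the pick's origin
- rest: fixed grey rest for the pick: foot 100 x 50 x 8 mm and two notched supports (centres at x -38 and +30 mm, 12 mm thick) between which the fingers pass; notches along x, 22 mm wide, floor 34 mm and tops 46 mm above the table. Origin: centre below the place of the pick's origin; x runs as the lying pick's x, towards its hook
- tray: loose white parts tray 100 (x) x 130 (y) x 20 mm, walls 4 mm, open on top. Origin: centre of its underside
- mat: fixed dark mat 150 (x) x 280 (y) x 2 mm. Origin: its centre on the table
- box_low: closed white-lidded paint box 56 (x) x 84 (y) x 28 mm high, 150 g; may be absent. Origin: centre of its underside
- box_mid: closed white-lidded paint box 56 (x) x 84 (y) x 34 mm high, 150 g; may be absent. Origin: centre of its underside
- box_high: closed white-lidded paint box 56 (x) x 84 (y) x 42 mm high, 150 g; may be absent. Origin: centre of its underside
- cup: bystander: closed clear jar with a yellow cap, 60 mm across, 75 mm tall; leave it where it is
- pot_a: bystander: small blue paint pot, white cap, 36 mm across, 40 mm tall; leave it where it is
- pot_b: bystander: small orange paint pot, as pot_a; leave it where it is
- pot_c: bystander: small green paint pot, as pot_a; leave it where it is
- eraser: bystander: white eraser 40 x 20 x 12 mm; leave it where it is
- brush: bystander: paint brush lying flat; leave it where it is

How it is judged (in metres and radians):
On the way, in this order (a step that is already met when the one before it is completed fails the run):
1. both clips have been pried out of their grooves (horizontal distance between clip_left and post_left above 0.02 m and horizontal distance between clip_right and post_right above 0.02 m), for 0.2 s.
2. the cover lies flat on the mat (horizontal distance between cover and mat below 0.06 m and height (world z) of cover below 0.01 m and angle between cover's own z axis and vertical below 0.06 rad), for 0.3 s.
3. all boxes stand in one square column on the pad (x of box_low in the frame of pad between -0.012 and 0.012 m and y of box_low in the frame of pad between -0.012 and 0.012 m and angle between the y axis of each of box_low, box_mid, box_high and the y axis of stand, either way round below 0.15 rad and angle between each of box_low, box_mid, box_high's own z axis and vertical below 0.06 rad and linear speed of each of box_low, box_mid, box_high below 0.02 m/s and x of box_mid in the frame of pad between -0.012 and 0.012 m and y of box_mid in the frame of pad between -0.012 and 0.012 m and x of box_high in the frame of pad between -0.012 and 0.012 m and y of box_high in the frame of pad between -0.012 and 0.012 m), for 0.3 s.
At the end, for the whole second after the job is handed in: Clips lie in the tray; cover flat, handle up, on the mat (centres within 60 mm); every box upright in the column on the pad (within 12 mm along stand x and y, long side within 0.15 rad of stand y); pick level in its rest (within 20 mm, 0.15 rad) (all of step 2 and all of step 3 and x of clip_left in the frame of tray between -0.05 and 0.05 m and y of clip_left in the frame of tray between -0.065 and 0.065 m and height (world z) of each of clip_left, clip_right below 0.03 m and x of clip_right in the frame of tray between -0.05 and 0.05 m and y of clip_right in the frame of tray between -0.065 and 0.065 m and horizontal distance between pick and rest below 0.02 m and height (world z) of pick between 0.035 and 0.048 m and angle between pick's own z axis and vertical below 0.12 rad and angle between the x axis of pick and the x axis of rest, either way round below 0.15 rad); the robot touches nothing.
It fails at once if the fingers touch the left clip while it is in its groove (contact force between the fingers and clip_left above 0.5 N and horizontal distance between clip_left and post_left below 0.006 m and height (world z) of clip_left above 0.04 m).
It fails at once if the fingers touch the right clip while it is in its groove (contact force between the fingers and clip_right above 0.5 N and horizontal distance between clip_right and post_right below 0.006 m and height (world z) of clip_right above 0.04 m).
It fails at once if another thing on the table is moved more than 40 mm (distance of any of cup, pot_a, pot_b, pot_c, eraser, brush from where it was at the start of the episode above 0.04 m).
Of box_low, box_mid, box_high only 2 to 3 are there at a start; the rules pass over those that are not, and their reading is None.
At some moment in a run one of tray, box_low, box_mid, box_high may be knocked a few centimetres aside while the robot is not near it.
It also fails if it takes over 210 s, if anything falls off the work surface, if the arm or the gripper's body presses on something with over 40 N, if the wrist force passes 120 N, or if a joint passes its speed limit or range.

## Robot

A 6-joint arm with a two-finger parallel gripper is mounted at the origin on the work surface. World frame = base frame: x ahead of the robot, y to its left, z up, the work surface at z = 0. Lengths are in mm, angles in rad, forces in N, time in s.
With the tool pointing down it reaches from about 325 to 775 mm from the base axis. Payload 5.5 kg.
Tool frame: the origin (TCP) lies at the very end of the fingers, on their centre line; the grasp point (between the pads) lies arm.grip_point_offset behind it (arm.grip_point_offset is the distance from the TCP to the grasp point, in mm); z points along the fingers, y is the line along which they close (so a half turn about z gives the same grasp; the last joint's range is limited). The gripper opens to 85 mm and grips with 20 to 120 N. Pads are 22 mm wide; open, the fingers measure 114 mm over their backs; the gripper's body (76 mm by 85 mm) begins 54 mm behind the grasp point. The pads swing forward as they close: fully open they stand 13 mm farther back than shut.
Start: joints at [-1.211, 0.091, 1.231, -0, 1.82, -0.057], TCP at [242.903, -548.648, 231.275] pointing down, gripper open.
Joint ranges: [-2.87, 2.87], [-0.86, 2.18], [0.17, 2.46], [-1.51, 4.65], [0.06, 2.69], [-2.65, 2.65]. Speed limits (rad/s): [2.57, 2.57, 3.01, 3.14, 3.14, 3.14].

## Interface

Orientations are given as a unit quaternion [w, x, y, z].
In Python, from station import arm gives the robot as it stands.
- The arm moves only by the tool arm_command, never from a script. Its argument "motion" is a list that holds one entry, the list of rows, each a list of 4 numbers: the shift along the world's x, y, z in cm, then the turn about the world's z in degrees. A call has 1 to 10 rows; each row is the pose to reach, as a shift and turn from the pose commanded when the call began; what a row does not reach only later rows make up. A row lasts 1/10 s, in which the tool goes at most 50 mm and 8.59 degrees, less where a joint would pass 70% of its speed; a pose out of reach is approached as far as the arm can. A call with a gripper value outside its range is refused whole. "hand" is the opening, from -1 (shut) to 1 (fully open), set as the call begins (left out, the last holds). The fingers move at their own pace and stop on an object; "squeeze" is the grip in N (left out, the last holds). Time passes only in rows, so rows that repeat a pose let the fingers close. It gives the time, the measured TCP pose, the force, the opening and the grip force at its end, in the units of the state.
- arm.get_obs(): the state, without advancing time (a new reading comes with each control period).
- arm.read_camera(name): name is "side" or "top"; returns a dict with "color" (400x640x3 uint8, blue, green, red), "fx", "fy", "cx", "cy" (pixels), "rvec" (rotation vector, rad) and "tvec" (3), from world to camera coordinates, as OpenCV has them. Camera axes: x right, y down, z forward; pixel columns grow to the right and rows downward; lengths in mm; the calibration is good to about 2 mm. A picture is of the moment at which its call begins. There is no depth.
- arm.job_done(): hands the job in; it is judged then, once.
The state is a dict: "time_s": time; "joint_pos": joint angles; "joint_vel": joint speeds; "joint_torque": joint torques, N m; "tcp_pos": TCP position; "tcp_rot": TCP orientation; "ft_force": force on the tool from outside, world axes, zero at the start; "torque": the same for the moment, N m; "opening": opening from 0.0 (shut) to 1.0 (fully open); "gripper_force": force on a finger pad.
Only numpy, scipy, OpenCV 4.12 (cv2) and the standard library are available. Lean on these libraries where they do the work, as an engineer would, in place of code of your own. Each camera call takes 0.05 s, during which the arm holds its last target. There are 200 camera calls.

## Working session

There is one attempt and no reset: what is moved stays moved. The work goes in short steps, Python scripts to look and compute and a tool call to move; the robot and the scene stay as the last step left them, time stands still between calls to the robot, and variables do not carry over. Pictures are saved under pics/ and viewed, at most 14 in all, crops included, and the job is handed in when it is done.

Besides the shell and the picture viewer there is one more tool, called after "Request:" as name([rows], argument=value, ...), one row to a line, values as JSON. arm_command: Moves the arm, as the interface text tells. Its arguments: {"type":"object","properties":{"motion":{"type":"array","items":{"type":"array","items":{"type":"array","items":{"type":"number"}}}},"hand":{"type":"number"},"squeeze":{"type":"number"}},"required":["motion"]}

```bash
mkdir -p pics; cat > h.py <<'E'
import numpy as np, cv2, json
from station import arm
def cam(n):
    c=arm.read_camera(n); c['R']=cv2.Rodrigues(np.array(c['rvec'],float))[0]; c['t']=np.array(c['tvec'],float).ravel(); return c
def ray(c,u,v):
    o=-c['R'].T@c['t']; d=c['R'].T@np.array([(u-c['cx'])/c['fx'],(v-c['cy'])/c['fy'],1]); return o,d/np.linalg.norm(d)
def onz(c,u,v,z):
    o,d=ray(c,u,v); return o+d*(z-o[2])/d[2]
def two(c1,p1,c2,p2):
    o1,d1=ray(c1,*p1); o2,d2=ray(c2,*p2)
    s=np.linalg.lstsq(np.c_[d1,-d2],o2-o1,rcond=None)[0]; a=o1+s[0]*d1; b=o2+s[1]*d2
    return (a+b)/2, np.linalg.norm(a-b)
def proj(c,P):
    q=c['R']@np.array(P,float)+c['t']; return q[0]/q[2]*c['fx']+c['cx'], q[1]/q[2]*c['fy']+c['cy']
E
python3 - <<'E'
from h import *
for n in('top','side'):
    c=cam(n); cv2.imwrite(f'pics/{n}0.png',c['color']); np.save(f'pics/{n}0.npy',c['color'])
    print(n,c['fx'],c['cx'],c['cy'],-c['R'].T@c['t'],c['R'].round(2).tolist())
o=arm.get_obs();print(o,arm.grip_point_offset)
E
```

```text
top 417.87950967213794 316.6140589353098 193.1008091685559 [ 437.97535348  -18.63729343 1227.86768487] [[0.0, -1.0, 0.01], [-0.99, -0.0, -0.12], [0.12, -0.01, -0.99]]
side 488.0792504515127 328.3691946847873 209.19674771520314 [  430.82094974 -1079.35267949   746.57279984] [[0.99, -0.13, -0.0], [-0.07, -0.53, -0.85], [0.11, 0.84, -0.53]]
{'time_s': 0.1, 'joint_pos': array([-1.21068620e+00,  9.17779864e-02,  1.23173927e+00, -2.00616877e-05,
        1.81978153e+00, -5.67252388e-02]), 'joint_vel': array([-0.00027813, -0.00254865, -0.00281294,  0.0014703 , -0.00046711,
       -0.00162954]), 'joint_torque': array([ 5.32217280e-03, -4.60215497e+01, -4.19218755e+01,  1.58830080e-04,
        1.06375187e-02, -1.45220582e-05]), 'tcp_pos': array([ 242.81532251, -548.41015895,  230.28206597]), 'tcp_rot': array([-8.41799367e-04,  9.78359693e-01,  2.06909600e-01, -1.38519731e-04]), 'ft_force': array([-0.17377883, -0.01123898,  0.22185315]), 'torque': array([0.02297697, 0.01342197, 0.0159792 ]), 'gripper_force': 0.0, 'opening': 0.9986372861125098} 18.700000000000003
```

View pics/top0.png

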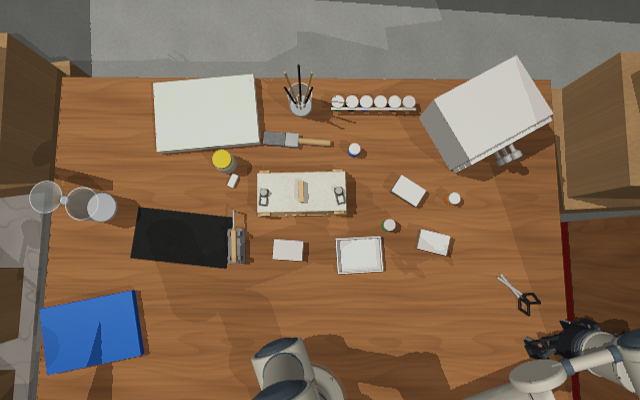

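View pics/side0.png

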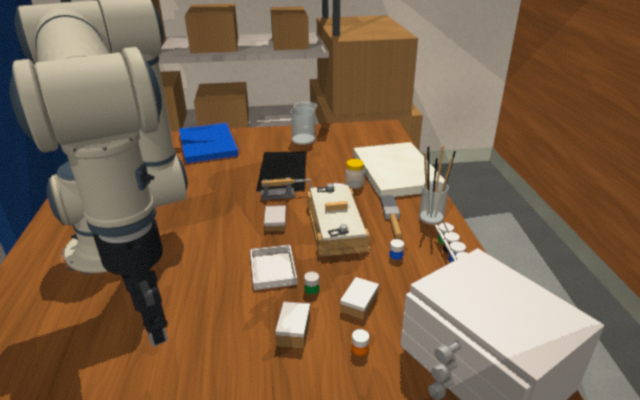

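```bash
python3 - <<'E'
import cv2
a=cv2.imread('pics/top0.png')[160:280,200:360]; cv2.imwrite('pics/tc.png',cv2.resize(a,None,fx=5,fy=5,interpolation=2))
a=cv2.imread('pics/side0.png')[140:270,240:400]; cv2.imwrite('pics/sc.png',cv2.resize(a,(720,585),interpolation=2))
E
```

```text
(no output)
```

View pics/tc.png

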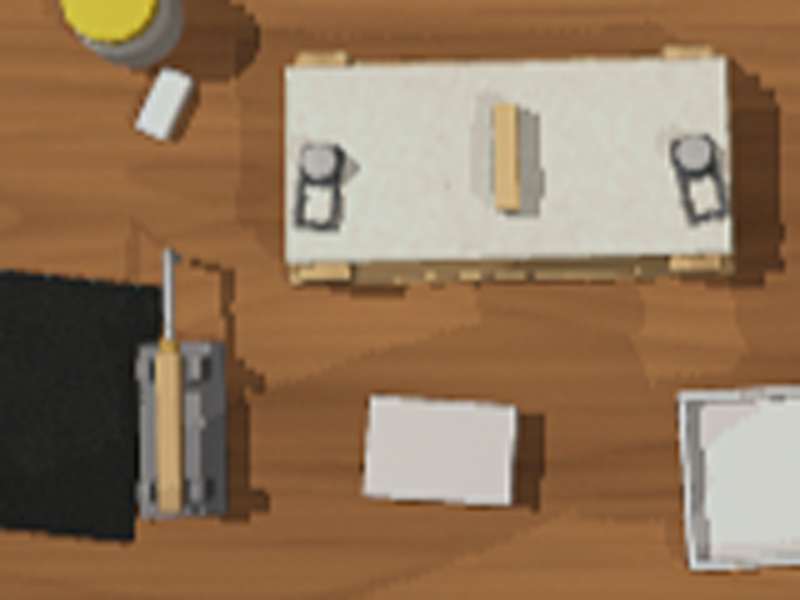

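View pics/sc.png

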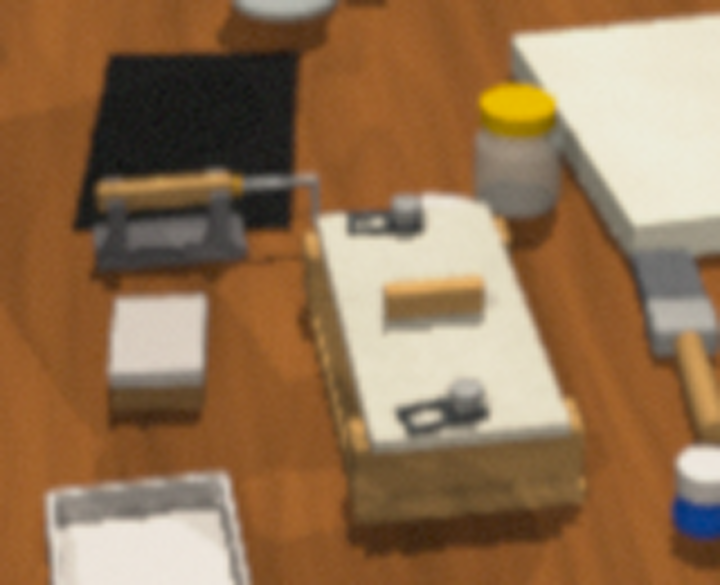

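```bash
cat > m.py <<'E'
from h import *
def comps(img,lo,hi,amin=60,amax=6000):
    h=cv2.cvtColor(img,cv2.COLOR_BGR2HSV); m=cv2.inRange(h,lo,hi)
    cs,_=cv2.findContours(m,cv2.RETR_EXTERNAL,cv2.CHAIN_APPROX_NONE)
    return [c for c in cs if amin<cv2.contourArea(c)<amax]
def rect_on(c,cnt,z):
    P=np.array([onz(c,*p,z)[:2] for p in cnt[:,0].astype(float)],np.float32)
    (x,y),(w,h),a=cv2.minAreaRect(P)
    if w<h: w,h,a=h,w,a+90
    return round(x,1),round(y,1),round(w,1),round(h,1),round((a+90)%180-90,1)
E
python3 - <<'E'
from m import *
T=cam('top');S=cam('side')
for n,c,v in(('top',T,150),('side',S,150)):
    for q in comps(c['color'],(0,0,v),(180,60,255)):
        b=cv2.boundingRect(q)
        if n=='top' and not(140<b[1]<280): continue
        print(n,b,cv2.contourArea(q),rect_on(c,q,30 if b[0]<450 else 0), [tuple(p[0]) for p in cv2.approxPolyDP(q,3,True)])
q=comps(T['color'],(0,0,0),(180,255,45),1000); 
for k in q: print('mat',cv2.boundingRect(k),rect_on(T,k,2))
tc=lambda u,v:(200+(u+.5)/5-.5,160+(v+.5)/5-.5)
sc=lambda u,v:(240+(u+.5)/4.5-.5,140+(v+.5)/4.5-.5)
for n,a,b in[('postL top',tc(321,157),sc(406,203)),('eyeL',tc(319,206),sc(369,224)),('postR top',tc(693,152),sc(467,389)),('eyeR',tc(705,199),sc(427,415)),
 ('handle+x',tc(508,104),sc(482,283)),('handle-x',tc(508,210),sc(388,293)),('pick bend',tc(168,250),sc(314,180)),('pick handle end',tc(169,508),sc(100,191)),('pick front',tc(169,345),sc(238,181))]:
    p,e=two(T,a,S,b); print(n,p.round(1),round(e,1),'topray@z',onz(T,*a,{'p':70,'e':55.5,'h':73}[n[0]] if 'pick' not in n else 48).round(1))
E
```

```text
top (273, 239, 30, 22) 547.0 (425.5, 53.6, 83.0, 57.1, 86.0) [(np.int32(274), np.int32(239)), (np.int32(273), np.int32(258)), (np.int32(301), np.int32(260)), (np.int32(302), np.int32(241))]
top (336, 236, 47, 38) 1543.5 (412.5, -149.2, 128.5, 100.8, -86.6) [(np.int32(380), np.int32(237)), (np.int32(336), np.int32(238)), (np.int32(338), np.int32(273)), (np.int32(382), np.int32(271))]
top (417, 229, 33, 27) 555.0 (448.4, -362.6, 84.9, 56.9, 76.0) [(np.int32(421), np.int32(229)), (np.int32(417), np.int32(248)), (np.int32(445), np.int32(255)), (np.int32(449), np.int32(236))]
top (384, 219, 11, 12) 90.5 (497.6, -236.9, 31.7, 28.7, -1.1) [(np.int32(387), np.int32(219)), (np.int32(384), np.int32(227)), (np.int32(390), np.int32(230)), (np.int32(394), np.int32(222))]
top (87, 194, 29, 27) 574.5 (546.0, 588.3, 80.0, 74.7, -89.8) [(np.int32(95), np.int32(194)), (np.int32(88), np.int32(203)), (np.int32(88), np.int32(213)), (np.int32(96), np.int32(220)), (np.int32(105), np.int32(220)), (np.int32(113), np.int32(213)), (np.int32(114), np.int32(201)), (np.int32(109), np.int32(195))]
top (449, 192, 1
[... 8933 characters left out ...]
87), np.int32(20))]
mat (524, 318, 75, 41) (170.4, -734.7, 218.5, 103.5, -63.8)
mat (131, 207, 101, 61) (461.1, 362.9, 279.1, 146.6, 83.9)
postL top [587.  118.5  70.7] 2.0 topray@z [588.1 118.6  70. ]
eyeL [562.4 120.9  55.8] 0.5 topray@z [562.2 120.9  55.5]
postR top [592.2 -89.3  68.1] 0.8 topray@z [591.5 -89.2  70. ]
eyeR [567.9 -96.7  57.8] 2.9 topray@z [566.7 -96.7  55.5]
handle+x [617.9  14.4  71.9] 0.5 topray@z [617.9  14.3  73. ]
handle-x [560.2  14.   69.7] 2.9 topray@z [558.4  13.9  73. ]
pick bend [536.9 207.7  42.6] 2.6 topray@z [537.7 206.7  48. ]
pick handle end [393.8 202.4  47.7] 0.2 topray@z [393.7 202.3  48. ]
pick front [484.5 204.9  47.1] 0.6 topray@z [484.2 204.7  48. ]
```

Request:
arm_command([
  [[20,45,0,-22],[20,45,0,-22],[20,45,0,-22],[20,45,0,-22],[20,45,0,-22],[20,45,0,-22],[20,45,0,-22],[20,45,0,-22],[20,45,0,-22],[20,45,0,-22]],
], hand=0)

```text
time_s: 1.2
tcp_pos: [443.3, -96.2, 231.3]
tcp_rot: [-0.0, 1.0, 0.017, 0.0]
ft_force: [0.8, -1.2, 0.6]
opening: 0.5
gripper_force: 0.0
```

```bash
python3 - <<'E'
from m import *
T=cam('top')
class c: pass
T0=T; S=cam('side')
for n,L in {'A':[((274,239),(284,206)),((273,258),(265.5,207))],'B':[((421,229),(309,304)),((417,248),(284,302))],'C':[((401,175),(377,284)),((392,191),(355,278))]}.items():
    for a,b in L: p,e=two(T,a,S,b); print(n,p.round(1),round(e,1))
E
```

```text
A [454.2  92.2  27. ] 2.9
A [401.6  94.3  26.6] 0.9
B [ 484.2 -325.6   40.9] 0.4
B [ 431.9 -312.7   40.9] 1.9
C [ 640.2 -273.9   33.2] 1.3
C [ 594.5 -247.    32.8] 1.0
```

Request:
arm_command([
  [[0.1,30.2,-10,0],[0.1,30.2,-10,0],[0.1,30.2,-10,0],[0.1,30.2,-10,0],[0.1,30.2,-10,0],[0.1,30.2,-10,0],[0.1,30.2,-10,0],[0.1,30.2,-10,0],[0.1,30.2,-10,0]],
], hand=-0.1)

```text
time_s: 2.2
tcp_pos: [444.0, 202.6, 131.2]
tcp_rot: [0.0, 1.0, 0.017, -0.0]
ft_force: [0.4, -0.1, -0.1]
opening: 0.449
gripper_force: 0.0
```

```bash
python3 - <<'E'
from m import *
print(arm.get_obs()['tcp_pos'],arm.get_obs()['opening'])
a=cam('top')['color'][160:280,180:340]; b=cam('side')['color'][110:230,220:380]
cv2.imwrite('pics/p1.png',cv2.resize(cv2.vconcat([a,b]),None,fx=2.5,fy=2.5,interpolation=2))
E
```

```text
[443.95753557 202.62416019 131.17017361] 0.4490457807084795
```

View pics/p1.png

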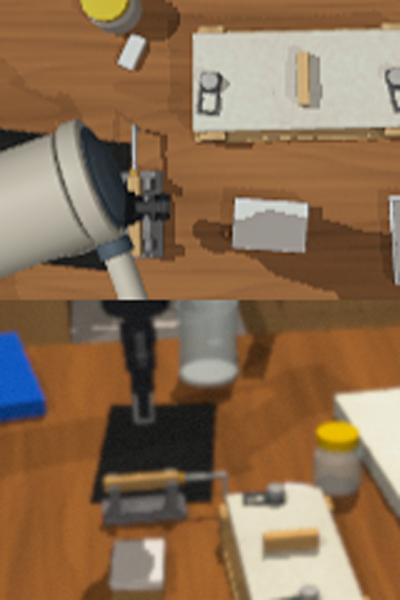

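Request:
arm_command([
  [[0,0.05,-4,0],[0,0.05,-8,0],[0,0.05,-10.8,0],[0,0.05,-10.8,0],[0,0.05,-10.8,0],[0,0.05,-10.8,0]],
])

```text
time_s: 2.9
tcp_pos: [445.6, 203.8, 26.1]
tcp_rot: [-0.001, 1.0, 0.016, 0.002]
ft_force: [0.7, -0.1, 0.7]
opening: 0.451
gripper_force: 0.0
```

Request:
arm_command([
  [[0,0,0,0],[0,0,0,0],[0,0,0,0],[0,0,0,0],[0,0,0,0],[0,0,0,0],[0,0,0,0],[0,0,0,0]],
], hand=-1, squeeze=90)

```text
time_s: 3.7
tcp_pos: [445.1, 204.2, 25.5]
tcp_rot: [-0.0, 1.0, 0.016, 0.002]
ft_force: [-0.8, -1.6, 6.1]
opening: 0.146
gripper_force: 88.5
```

Request:
arm_command([
  [[0,0,4,0],[0,0,8,0],[0,0,8,0],[1.3,-4.5,8,0],[2.3,-8.6,8,0],[2.3,-8.6,8,0],[2.3,-8.6,8,0],[2.3,-8.6,8,0],[2.3,-8.6,8,0],[2.3,-8.6,8,0]],
])

```text
time_s: 4.7
tcp_pos: [466.7, 118.8, 103.2]
tcp_rot: [-0.0, 1.0, 0.017, -0.0]
ft_force: [0.3, 0.3, -1.1]
opening: 0.143
gripper_force: 88.1
```

```bash
python3 - <<'E'
from m import *
print(arm.get_obs()['tcp_pos'],arm.get_obs()['ft_force'])
a=cam('top')['color'][160:240,230:310]; b=cam('side')['color'][150:230,270:350]
cv2.imwrite('pics/p2.png',cv2.resize(cv2.hconcat([a,b]),None,fx=5,fy=5,interpolation=2))
E
```

```text
[466.66778372 118.76107932 103.20614773] [ 0.29903831  0.31058076 -1.10975542]
```

View pics/p2.png

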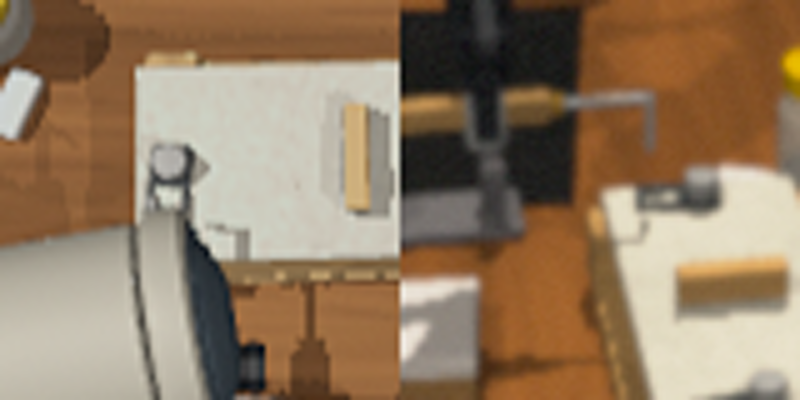

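```bash
python3 - <<'E'
from m import *
S=cam('side'); T=cam('top')
print(proj(S,(560.4,121.6,85.7)),proj(S,(560.4,121.6,115)))
for p in((319.8,180),(319.8,169)):
    o,d=ray(S,*p); print((o+d*(121.6-o[1])/d[1]).round(1))
# eye of left clip in side: rays at z55.5
print(onz(S,320.5+1.0,189,55.5), proj(S,(562.3,120.9,55.5)))
E
```

```text
(np.float64(320.6631799148595), np.float64(180.10919944523675)) (np.float64(320.5297721800619), np.float64(170.860078249841))
[558.  121.6  86.2]
[558.4 121.6 121. ]
[562.6653985  123.75648172  55.5       ] (np.float64(321.48851202281014), np.float64(189.50195938786683))
```

Request:
arm_command([
  [[0.25,-0.05,0,0],[0.25,-0.05,-1.5,0],[0.25,-0.05,-2.5,0],[0.25,-0.05,-2.8,0],[0.25,-0.05,-3.1,0],[0.25,-0.05,-3.1,0],[0.25,-0.05,-3.1,0],[0.25,-0.05,-3.1,0]],
])

```text
time_s: 5.7
tcp_pos: [469.7, 117.4, 72.8]
tcp_rot: [-0.0, 1.0, 0.016, 0.0]
ft_force: [-0.7, 0.6, -0.7]
opening: 0.144
gripper_force: 88.1
```

```bash
python3 - <<'E'
from m import *
print(arm.get_obs()['tcp_pos'],arm.get_obs()['ft_force'])
b=cam('side')['color'][150:230,270:350]
cv2.imwrite('pics/p3.png',cv2.resize(b,None,fx=6,fy=6,interpolation=2))
E
```

```text
[469.69113929 117.39392624  72.78973555] [-0.72030342  0.63351942 -0.74227643]
```

View pics/p3.png

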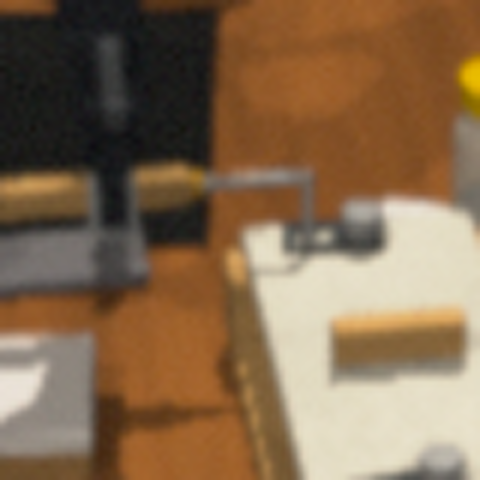

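Request:
arm_command([
  [[0,0,-0.13,0],[0,0,-0.13,0],[-0.5,0.05,-0.13,0],[-0.8,0.08,-0.13,0],[-1.2,0.11,-0.13,0],[-1.7,0.16,-0.13,0],[-2.3,0.21,-0.13,0],[-2.8,0.26,-0.13,0],[-3.2,0.3,-0.13,0],[-3.2,0.3,-0.13,0]],
])

```text
time_s: 6.75
tcp_pos: [436.7, 120.5, 70.8]
tcp_rot: [-0.0, 1.0, 0.017, -0.0]
ft_force: [0.0, -0.6, -0.9]
opening: 0.146
gripper_force: 88.1
```

```bash
python3 - <<'E'
from m import *
print(arm.get_obs()['tcp_pos'],arm.get_obs()['ft_force'])
b=cam('side')['color'][150:230,270:350]
cv2.imwrite('pics/p4.png',cv2.resize(b,None,fx=6,fy=6,interpolation=2))
E
```

```text
[436.67913135 120.46697864  70.80867017] [ 0.03016155 -0.5508902  -0.88774136]
```

View pics/p4.png

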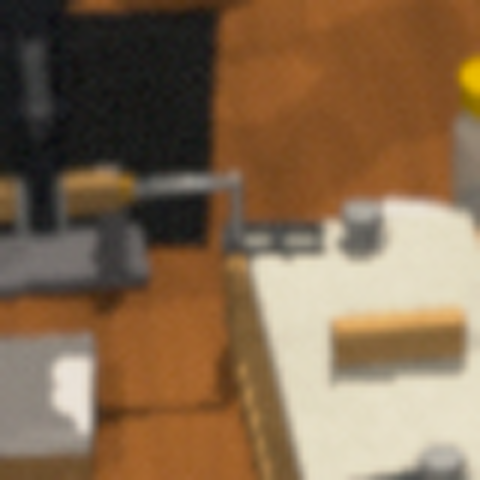

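Request:
arm_command([
  [[0,0,2,0],[0,0,4,0],[0.5,-3,4,0],[3.7,-22,4,0],[3.7,-22,4,0],[3.7,-22,4,0],[3.7,-22,4,0],[3.7,-22,4,0],[3.7,-22,4,0],[3.7,-22,4,0]],
])

```text
time_s: 7.8
tcp_pos: [474.3, -98.8, 110.8]
tcp_rot: [-0.0, 1.0, 0.017, -0.0]
ft_force: [-0.7, 0.3, -0.5]
opening: 0.142
gripper_force: 88.3
```

```bash
python3 - <<'E'
from m import *
o=arm.get_obs();print(o['tcp_pos'],o['ft_force']); p=o['tcp_pos']
S=cam('side');b=S['color'][190:260,290:370]
print(proj(S,p+[92.5,2.8,-17.3]))
cv2.imwrite('pics/p5.png',cv2.resize(b,None,fx=8,fy=8,interpolation=2))
E
```

```text
[474.31984559 -98.79438193 110.79362391] [-0.74555876  0.26416692 -0.46001828]
(np.float64(333.45021793845535), np.float64(219.728651088569))
```

View pics/p5.png

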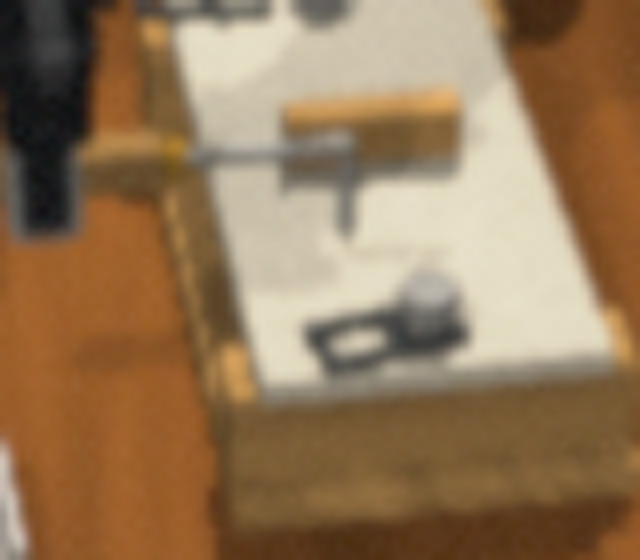

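Request:
arm_command([
  [[0.1,-0.1,-1.5,0],[0.1,-0.1,-2.8,0],[0.1,-0.1,-3.4,0],[0.1,-0.1,-3.7,0],[0.1,-0.1,-3.95,0],[0.1,-0.1,-3.95,0],[0.1,-0.1,-3.95,0],[0.1,-0.1,-3.95,0],[0.1,-0.1,-3.95,0]],
])

```text
time_s: 8.75
tcp_pos: [475.6, -100.8, 71.8]
tcp_rot: [0.0, 1.0, 0.016, 0.0]
ft_force: [0.6, 0.0, -1.0]
opening: 0.145
gripper_force: 88.3
```

```bash
python3 - <<'E'
from m import *
o=arm.get_obs();print(o['tcp_pos'],o['ft_force'])
S=cam('side');b=S['color'][190:260,290:370]
cv2.imwrite('pics/p6.png',cv2.resize(b,None,fx=8,fy=8,interpolation=2))
E
```

```text
[ 475.59450073 -100.77779367   71.8493984 ] [ 0.61684092  0.00268468 -1.03050952]
```

View pics/p6.png

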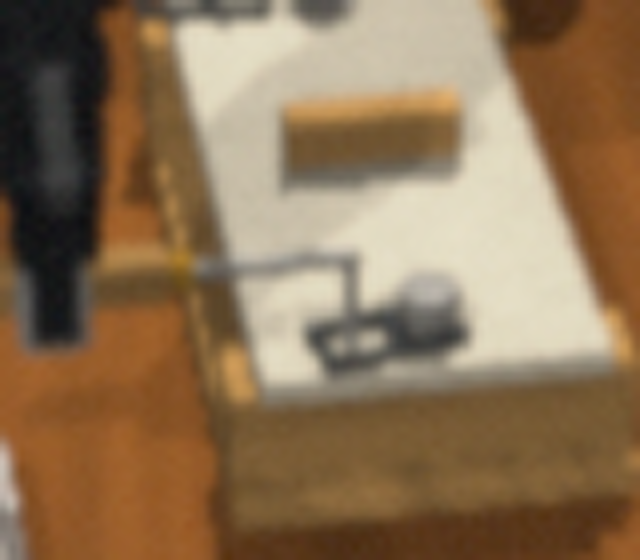

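Request:
arm_command([
  [[0,-0.15,-0.12,0],[0,-0.15,-0.12,0],[-0.5,-0.25,-0.12,0],[-0.8,-0.35,-0.12,0],[-1.2,-0.45,-0.12,0],[-1.7,-0.6,-0.12,0],[-2.3,-0.78,-0.12,0],[-2.7,-0.9,-0.12,0],[-3.0,-1.0,-0.12,0],[-3.0,-1.0,-0.12,0]],
])

```text
time_s: 9.8
tcp_pos: [444.7, -110.9, 70.1]
tcp_rot: [0.0, 1.0, 0.016, -0.0]
ft_force: [0.6, 0.5, -0.9]
opening: 0.145
gripper_force: 88.3
```

```bash
python3 - <<'E'
from m import *
o=arm.get_obs();print(o['tcp_pos'],o['ft_force'])
S=cam('side');b=S['color'][170:260,290:370]
cv2.imwrite('pics/p7.png',cv2.resize(b,None,fx=6,fy=6,interpolation=2))
E
```

```text
[ 444.73810128 -110.85371424   70.09303313] [ 0.61240955  0.46700246 -0.87573857]
```

View pics/p7.png

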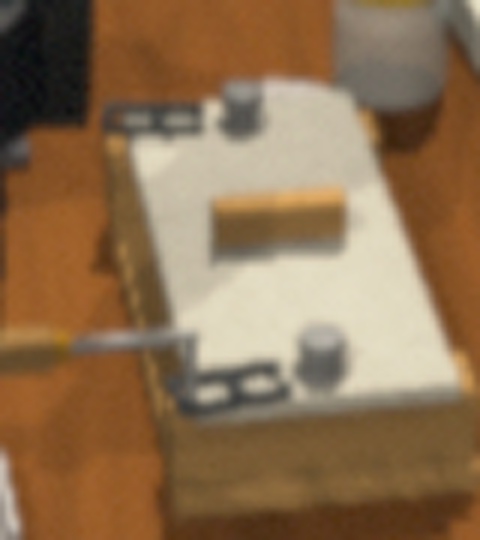

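Request:
arm_command([
  [[0,0,3,0],[0,0,6,0],[-0.15,3,6,0],[-0.15,31.45,6,0],[-0.15,31.45,6,0],[-0.15,31.45,6,0],[-0.15,31.45,6,0],[-0.15,31.45,6,0],[-0.15,31.45,6,0],[-0.15,31.45,6,0]],
])

```text
time_s: 10.85
tcp_pos: [443.1, 207.6, 129.8]
tcp_rot: [-0.001, 1.0, 0.019, -0.001]
ft_force: [-0.1, -1.0, -1.1]
opening: 0.148
gripper_force: 88.4
```

Request:
arm_command([
  [[0,0,0,0],[0,0,0,0],[0,0,-3,0],[0,0,-6,0],[0,0,-8,0],[0,0,-9.5,0],[0,0,-10.6,0],[0,0,-10.6,0],[0,0,-10.6,0],[0,0,-10.6,0]],
])

```text
time_s: 11.85
tcp_pos: [444.9, 203.4, 25.5]
tcp_rot: [0.0, 1.0, 0.016, 0.001]
ft_force: [-0.2, -2.7, 5.3]
opening: 0.14
gripper_force: 89.1
```

Request:
arm_command([
  [[0,0,0,0],[0,0,0,0],[0,0,0,0],[0,0,0,0],[0,0,3,0],[0,0,7,0],[0,0,11,0],[0,0,15,0],[0,0,15,0]],
], hand=0)

```text
time_s: 12.75
tcp_pos: [446.2, 204.8, 181.3]
tcp_rot: [-0.002, 1.0, 0.017, 0.005]
ft_force: [0.4, -0.3, 0.2]
opening: 0.503
gripper_force: 0.0
```

Request:
arm_command([
  [[0,-10,8,0],[0,-10,8,0],[0,-30,8,0],[0,-30,8,0],[0,-30,8,0],[0,-30,8,0],[0,-30,8,0],[0,-30,8,0],[0,-30,8,0],[0,-30,8,0]],
])

```text
time_s: 13.75
tcp_pos: [443.9, -95.1, 253.9]
tcp_rot: [-0.0, 1.0, 0.017, -0.0]
ft_force: [0.0, 0.7, 0.3]
opening: 0.498
gripper_force: 0.0
```

```bash
python3 - <<'E'
from m import *
print(arm.get_obs()['tcp_pos'])
T=cam('top')['color'];S=cam('side')['color']
cv2.imwrite('pics/p8.png',cv2.hconcat([cv2.resize(T[165:265,220:355],None,fx=3,fy=3,interpolation=2),cv2.resize(S[160:260,255:375],(360,300),interpolation=2)]))
E
```

```text
[443.94504589 -95.0885353  253.85255482]
```

View pics/p8.png

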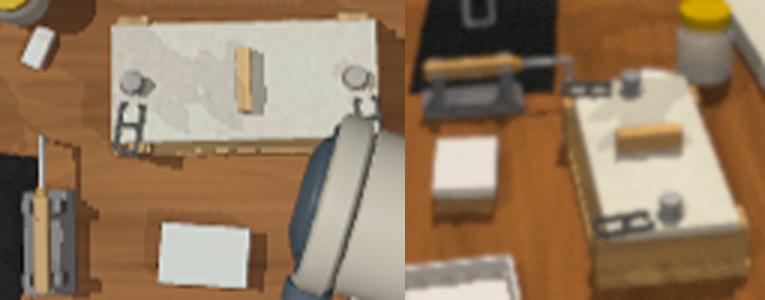

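```bash
cat >> m.py <<'E'
def dark(c,x0,x1,y0,y1,z,v=95):
    # dark pixels whose ray at z falls in the box -> minAreaRect
    g=cv2.cvtColor(c['color'],cv2.COLOR_BGR2HSV); m=(g[:,:,2]<v)&(g[:,:,1]<110)
    P=np.array([onz(c,u,w,z)[:2] for w,u in np.argwhere(m)])
    k=(P[:,0]>x0)&(P[:,0]<x1)&(P[:,1]>y0)&(P[:,1]<y1); P=P[k].astype(np.float32)
    r=cv2.minAreaRect(P); return len(P),np.round(P.min(0)),np.round(P.max(0)),np.round(r[0],1),np.round(r[1],1),round(r[2],1)
E
python3 - <<'E'
from m import *
T=cam('top');S=cam('side')
print(onz(T,263.3,210.7,56))
for v in (80,100,115):
    print('L top',dark(T,510,575,95,145,56,v)); print('L side',dark(S,510,575,95,145,56,v)); print('R side',dark(S,520,580,-130,-80,56,v))
E
```

```text
[534.16845132 120.66637815  56.        ]
L top (15, array([519., 111.], dtype=float32), array([564., 133.], dtype=float32), array([541.8, 122.6]), array([21.3, 43.2]), 81.5)
L side (8, array([510., 128.], dtype=float32), array([565., 142.], dtype=float32), array([536.6, 129.4]), array([11.4, 55. ]), 76.2)
R side (12, array([ 528., -116.], dtype=float32), array([554., -94.], dtype=float32), array([ 541.1, -104.4]), array([25. , 22.4]), 3.5)
L top (53, array([519., 111.], dtype=float32), array([567., 135.], dtype=float32), array([542.3, 122.7]), array([21.8, 47.7]), 81.6)
L side (54, array([510., 113.], dtype=float32), array([565., 142.], dtype=float32), array([536.9, 126.5]), array([23. , 54.8]), 82.2)
R side (61, array([ 526., -120.], dtype=float32), array([572., -90.], dtype=float32), array([ 548.8, -102.2]), array([43.9, 30.8]), 9.7)
L top (68, array([519., 108.], dtype=float32), array([567., 136.], dtype=float32), array([542.6, 123.2]), array([23.2, 48.3]), 79.7)
L side (67, array([510., 110.], dtype=float32), array([567., 145.], dtype=float32), array([536.7, 125.7]), array([33.3, 58.1]), 72.7)
R side (89, array([ 526., -128.], dtype=float32), array([574., -85.], dtype=float32), array([ 549.2, -106.8]), array([38.2, 49.4]), 82.3)
```

Request:
arm_command([
  [[8.8,21.9,-13,-9],[8.8,21.9,-13,-9],[8.8,21.9,-13,-9],[8.8,21.9,-13,-9],[8.8,21.9,-13,-9],[8.8,21.9,-13,-9],[8.8,21.9,-13,-9],[8.8,21.9,-13,-9],[8.8,21.9,-13,-9]],
])

```text
time_s: 14.85
tcp_pos: [532.1, 122.3, 125.5]
tcp_rot: [0.0, 0.998, -0.062, 0.001]
ft_force: [0.8, 0.5, 1.3]
opening: 0.5
gripper_force: 0.0
```

Request:
arm_command([
  [[0,0,-3,0],[0,0,-5,0],[0,0,-6,0],[0,0,-6.5,0],[0,0,-6.8,0],[0,0,-6.8,0],[0,0,-6.8,0],[0,0,-6.8,0]],
])

```text
time_s: 15.65
tcp_pos: [532.4, 123.0, 57.2]
tcp_rot: [-0.0, 0.998, -0.062, 0.001]
ft_force: [-0.2, -0.3, 0.2]
opening: 0.498
gripper_force: 0.0
```

```bash
python3 - <<'E'
from m import *
print(arm.get_obs()['tcp_pos'],arm.get_obs()['ft_force'])
T=cam('top')
for v in (80,100,115): print('R top',dark(T,515,580,-135,-75,56,v))
E
```

```text
[532.39184117 122.95315563  57.20543638] [-0.15747519 -0.31748153  0.16145223]
R top (11, array([ 528., -115.], dtype=float32), array([568., -98.], dtype=float32), array([ 548.1, -108.7]), array([13. , 39.8]), 75.7)
R top (55, array([ 525., -117.], dtype=float32), array([576., -89.], dtype=float32), array([ 550.3, -103.7]), array([49.3, 23.6]), 7.8)
R top (75, array([ 525., -117.], dtype=float32), array([579., -89.], dtype=float32), array([ 551.8, -102.6]), array([52.5, 24.8]), 6.3)
```

Request:
arm_command([
  [[0,0,-0.2,0],[0,0,-0.35,0],[0,0,-0.35,0],[0,0,-0.35,0],[0,0,-0.35,0]],
])

```text
time_s: 16.2
tcp_pos: [531.9, 122.9, 52.8]
tcp_rot: [-0.0, 0.998, -0.062, -0.0]
ft_force: [0.1, -0.1, 1.1]
opening: 0.497
gripper_force: 0.0
```

Request:
arm_command([
  [[0,0,0,0],[0,0,0,0],[0,0,0,0],[0,0,0,0],[0,0,0,0],[0,0,0,0],[0,0,0,0]],
], hand=-1, squeeze=30)

```text
time_s: 16.9
tcp_pos: [532.1, 122.9, 53.1]
tcp_rot: [-0.0, 0.998, -0.062, 0.0]
ft_force: [0.9, -0.2, 3.8]
opening: 0.269
gripper_force: 32.3
```

Request:
arm_command([
  [[0,0,3,0],[0,0,8,0],[0,0,10,0],[-4,-10,10,2],[-13.2,-24,10,4],[-13.2,-24,10,7],[-13.2,-24,10,7],[-13.2,-24,10,7],[-13.2,-24,10,7],[-13.2,-24,10,7]],
])

```text
time_s: 17.9
tcp_pos: [398.3, -119.4, 152.3]
tcp_rot: [0.0, 1.0, -0.003, -0.0]
ft_force: [-0.2, 0.6, -1.1]
opening: 0.268
gripper_force: 30.2
```

```bash
python3 - <<'E'
from m import *
o=arm.get_obs();print(o['tcp_pos'],o['opening'])
T=cam('top');S=cam('side')
for n,c in(('T',T),('S',S)):
    for q in comps(c['color'],(0,0,150),(180,60,255),150,2500):
        r=rect_on(c,q,25)
        if 300<r[0]<700 and -450<r[1]<150: print(n,cv2.boundingRect(q),r)
E
```

```text
[ 398.30324491 -119.40539441  152.34147462] 0.26760668185803066
T (388, 259, 25, 47) (332.9, -270.8, 134.1, 33.5, -22.0)
T (343, 242, 59, 58) (365.3, -189.9, 141.5, 122.7, 68.6)
T (273, 239, 30, 22) (425.6, 53.8, 83.6, 57.5, 86.0)
T (329, 236, 26, 48) (397.1, -105.7, 134.6, 31.9, -23.7)
T (417, 229, 33, 27) (448.1, -364.0, 85.3, 57.8, 76.0)
T (392, 175, 34, 32) (597.9, -296.4, 85.0, 58.0, 56.7)
S (352, 329, 17, 15) (576.3, -411.6, 36.9, 31.7, 80.3)
S (276, 302, 34, 33) (448.0, -343.2, 90.8, 58.1, 75.9)
S (341, 278, 37, 31) (598.1, -285.5, 89.0, 57.0, 56.8)
S (250, 246, 47, 37) (411.8, -158.5, 134.4, 100.3, -86.5)
S (264, 206, 22, 18) (426.2, 54.8, 87.1, 55.8, 85.1)
S (310, 184, 56, 53) (595.1, 64.9, 278.4, 115.7, -88.7)
```

Request:
arm_command([
  [[0,0,-4,0],[0,0,-8,0],[0,0,-11,0],[0,0,-13,0],[0,0,-13.8,0],[0,0,-13.8,0],[0,0,-13.8,0]],
])

```text
time_s: 18.7
tcp_pos: [400.8, -116.9, 15.9]
tcp_rot: [0.0, 1.0, -0.001, 0.001]
ft_force: [0.3, -0.5, -0.6]
opening: 0.266
gripper_force: 30.2
```

Request:
arm_command([
  [[0,0,0,0],[0,0,0,0],[0,0,0,0],[0,0,0,0],[0,0,3,0],[0,0,8,0],[0,0,13,0],[0,0,13,0]],
], hand=-0.1)

```text
time_s: 19.5
tcp_pos: [402.9, -118.4, 153.1]
tcp_rot: [0.002, 1.0, -0.001, 0.006]
ft_force: [0.1, -0.3, 0.5]
opening: 0.453
gripper_force: 0.0
```

Request:
arm_command([
  [[4,0.3,0,2],[8,0.6,0,4],[11,1,0,6],[13.8,1.2,0,8],[13.8,1.2,-4,8],[13.8,1.2,-7,8],[13.8,1.2,-8.2,8],[13.8,1.2,-8.9,8],[13.8,1.2,-9.2,8],[13.8,1.2,-9.2,8]],
])

```text
time_s: 20.5
tcp_pos: [538.5, -105.4, 54.0]
tcp_rot: [0.0, 0.998, 0.069, 0.001]
ft_force: [1.2, 0.5, -0.6]
opening: 0.449
gripper_force: 0.0
```

Request:
arm_command([
  [[0,0,0,0],[0,0,0,0],[0,0,0,0],[0,0,0,0],[0,0,0,0],[0,0,0,0],[0,0,0,0],[0,0,0,0],[0,0,0,0]],
], hand=-1, squeeze=30)

```text
time_s: 21.4
tcp_pos: [538.7, -105.4, 54.5]
tcp_rot: [0.0, 0.998, 0.069, 0.001]
ft_force: [-1.7, 1.0, 6.7]
opening: 0.266
gripper_force: 29.7
```

Request:
arm_command([
  [[0,0,3,0],[0,0,7,0],[-4,-2,8,-2],[-8,-5,8,-5],[-13.8,-7.3,8,-8],[-13.8,-7.3,8,-8],[-13.8,-7.3,4,-8],[-13.8,-7.3,0,-8],[-13.8,-7.3,-2.8,-8],[-13.8,-7.3,-3.7,-8]],
])

```text
time_s: 22.4
tcp_pos: [398.1, -176.9, 12.2]
tcp_rot: [-0.002, 1.0, -0.001, -0.002]
ft_force: [0.4, 1.2, -0.5]
opening: 0.268
gripper_force: 29.5
```

Request:
arm_command([
  [[0,0,0,0],[0,0,0,0],[0,0,0,0],[0,0,0,0],[0,0,3,0],[0,0,8,0],[0,0,13,0],[5,5,18,0],[5,10,18,0],[5,10,18,0]],
], hand=-0.1)

```text
time_s: 23.4
tcp_pos: [451.5, -76.1, 199.2]
tcp_rot: [0.0, 1.0, -0.001, 0.003]
ft_force: [0.4, -0.7, -0.3]
opening: 0.451
gripper_force: 0.0
```

Request:
arm_command([
  [[4,3,-2,1.2],[8,6,-4,1.2],[12,8,-7,1.2],[13.9,9.2,-10,1.2],[13.9,9.2,-12,1.2],[13.9,9.2,-13,1.2],[13.9,9.2,-13.8,1.2],[13.9,9.2,-14.1,1.2],[13.9,9.2,-14.1,1.2],[13.9,9.2,-14.1,1.2]],
])

```text
time_s: 24.4
tcp_pos: [589.5, 13.5, 56.6]
tcp_rot: [0.0, 1.0, 0.009, 0.001]
ft_force: [0.5, -0.8, 0.4]
opening: 0.453
gripper_force: 0.0
```

Request:
arm_command([
  [[0,0,0,0],[0,0,0,0],[0,0,0,0],[0,0,0,0],[0,0,0,0],[0,0,0,0],[0,0,0,0],[0,0,0,0],[0,0,0,0]],
], hand=-1, squeeze=100)

```text
time_s: 25.3
tcp_pos: [589.4, 13.7, 56.3]
tcp_rot: [0.0, 1.0, 0.009, 0.001]
ft_force: [-2.0, 0.3, 5.4]
opening: 0.135
gripper_force: 99.6
```

Request:
arm_command([
  [[0,0,0.5,0],[0,0,1,0],[0,0,2,0],[0,0,3,0],[0,0,4.5,0],[0,0,6.5,0],[0,0,6.5,0]],
])

```text
time_s: 26.0
tcp_pos: [590.8, 13.8, 124.6]
tcp_rot: [0.0, 1.0, 0.009, 0.004]
ft_force: [0.3, 1.0, -1.7]
opening: 0.134
gripper_force: 98.4
```

Request:
arm_command([
  [[-1,3,0,0],[-2,7,0,-1],[-4,11,0,-2],[-5.5,15,0,-3],[-7,19,0,-4],[-8.5,23,0,-5],[-10,27,0,-6],[-11.5,31,0,-7],[-12.5,34,0,-7],[-12.8,35.6,0,-7]],
])

```text
time_s: 27.0
tcp_pos: [459.4, 372.3, 119.4]
tcp_rot: [-0.0, 0.999, -0.05, -0.0]
ft_force: [0.3, 0.1, -2.5]
opening: 0.137
gripper_force: 98.5
```

Request:
arm_command([
  [[0,0,0,0],[0,0,-2,0],[0,0,-5,0],[0,0,-8,0],[0,0,-9.5,0],[0,0,-10.1,0],[0,0,-10.5,0],[0,0,-10.6,0],[0,0,-10.6,0]],
])

```text
time_s: 27.9
tcp_pos: [461.7, 370.3, 15.2]
tcp_rot: [-0.001, 0.999, -0.052, 0.001]
ft_force: [1.3, -0.1, -2.6]
opening: 0.133
gripper_force: 98.5
```

```bash
python3 - <<'E'
from m import *
o=arm.get_obs();print(o['tcp_pos'],o['opening'],o['ft_force'])
T=cam('top')['color'];S=cam('side')['color']
cv2.imwrite('pics/p9.png',cv2.hconcat([cv2.resize(T[165:285,120:330],None,fx=2.2,fy=2.2,interpolation=2),cv2.resize(S[120:240,220:340],(264,264),interpolation=2)]))
E
```

```text
[461.68899198 370.26771257  15.24064536] 0.13292048367431794 [ 1.30211572 -0.14512921 -2.62663698]
```

View pics/p9.png

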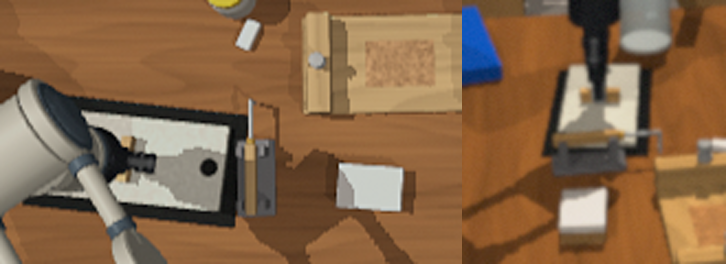

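Request:
arm_command([
  [[0,0,-0.3,0],[0,0,-0.4,0],[0,0,-0.4,0]],
])

```text
time_s: 28.3
tcp_pos: [461.8, 370.5, 13.3]
tcp_rot: [-0.001, 0.999, -0.052, 0.001]
ft_force: [-4.1, -2.8, 10.2]
opening: 0.139
gripper_force: 100.4
```

Request:
arm_command([
  [[0,0,0,0],[0,0,0,0],[0,0,0,0],[0,0,0,0],[0,0,3,0],[0,0,8,0],[0,0,13,0],[0,-5,18,0],[0,-10,18,8],[0,-15,18,16]],
], hand=-0.1)

```text
time_s: 29.3
tcp_pos: [461.6, 236.2, 191.8]
tcp_rot: [-0.001, 0.996, 0.09, 0.002]
ft_force: [0.8, -0.8, -0.1]
opening: 0.446
gripper_force: 0.0
```

Request:
arm_command([
  [[-2,-5,0,8],[-2,-10,0,16],[-2,-15,0,24],[-2,-20,0,32],[-2,-20,0,40],[-2,-20,0,48],[-2,-20,0,56],[-2,-20,0,64],[-2,-20,0,72],[-2,-20,0,76]],
], hand=1)

```text
time_s: 30.3
tcp_pos: [440.9, 36.8, 188.7]
tcp_rot: [-0.0, 0.73, 0.683, -0.0]
ft_force: [-0.8, -0.3, 0.6]
opening: 1.001
gripper_force: 0.0
```

```bash
cat > look.py <<'E'
from m import *
o=arm.get_obs();print(o['tcp_pos'],o['tcp_rot'].round(4),o['joint_pos'].round(2),o['opening'])
T=cam('top');S=cam('side')
for n,c in(('T',T),('S',S)):
    for q in comps(c['color'],(0,0,150),(180,60,255),150,3500):
        r=rect_on(c,q,30)
        if 300<r[0]<700 and -450<r[1]<450: print(n,cv2.boundingRect(q),r)
E
python3 look.py; python3 - <<'E'
from m import *
T=cam('top');S=cam('side')
h=cv2.cvtColor(T['color'],cv2.COLOR_BGR2HSV)
# cork: print its colour vs board
print(h[193,302],h[193,280],h[193,270],h[300,200])
E
```

```text
[440.91813243  36.75434396 188.73561623] [-0.      0.7303  0.6831 -0.    ] [ 0.01 -0.34  1.7   0.    1.78  0.07] 1.0013149983791485
T (336, 236, 46, 37) (415.7, -148.9, 132.2, 91.4, -83.8)
T (417, 229, 33, 27) (448.1, -362.5, 84.7, 57.6, 76.0)
T (252, 223, 51, 44) (440.4, 83.4, 143.0, 121.4, -89.9)
T (239, 221, 11, 49) (439.0, 176.8, 135.6, 28.4, 1.2)
T (305, 220, 10, 50) (440.7, -9.3, 138.4, 25.7, 0.3)
T (133, 214, 91, 47) (461.6, 364.5, 245.9, 108.8, 84.2)
T (392, 175, 34, 31) (597.2, -295.3, 84.5, 57.6, 57.0)
S (352, 329, 17, 16) (575.7, -415.4, 34.7, 33.7, -61.9)
S (276, 302, 34, 34) (448.0, -349.4, 92.4, 57.2, 75.9)
S (341, 278, 37, 31) (596.7, -291.4, 89.3, 56.6, 56.8)
S (264, 206, 22, 19) (425.7, 45.6, 92.4, 55.8, 86.2)
S (264, 150, 37, 36) (460.2, 329.8, 246.3, 107.0, 84.0)
[ 15 122 180] [ 18 105 192] [ 16 119  88] [ 14 151 152]
```

Request:
arm_command([
  [[-1.5,1.7,-3,0],[-1.5,1.7,-8,0],[-1.5,1.7,-12,0],[-1.5,1.7,-15,0],[-1.5,1.7,-17,0],[-1.5,1.7,-18.2,0],[-1.5,1.7,-18.5,0],[-1.5,1.7,-18.5,0],[-1.5,1.7,-18.5,0]],
])

```text
time_s: 31.4
tcp_pos: [426.9, 53.9, 5.3]
tcp_rot: [0.001, 0.732, 0.681, 0.001]
ft_force: [-0.1, 0.8, 1.2]
opening: 0.995
gripper_force: 0.0
```

Request:
arm_command([
  [[0,0,0,0],[0,0,0,0],[0,0,0,0],[0,0,0,0],[0,0,0,0],[0,0,0,0],[0,0,0,0]],
], hand=-1, squeeze=50)

```text
time_s: 32.1
tcp_pos: [426.8, 53.9, 5.0]
tcp_rot: [0.001, 0.732, 0.681, 0.001]
ft_force: [-0.0, -0.1, 5.7]
opening: 0.642
gripper_force: 55.1
```

Request:
arm_command([
  [[0,0,3,0],[0,0,7,0],[0,0,10,0],[0,0,12,0],[0,0,12,0],[0,0,12,0]],
])

```text
time_s: 32.7
tcp_pos: [425.7, 53.8, 122.8]
tcp_rot: [-0.0, 0.732, 0.681, -0.0]
ft_force: [0.2, 0.8, -2.8]
opening: 0.64
gripper_force: 54.4
```

```bash
python3 look.py|head -9;  python3 - <<'E'
from m import *
T=cam('top');S=cam('side');
cork={}
for n,c,(x0,y0,x1,y1) in(('T',T,(285,180,325,208)),('S',S,(300,170,375,240))):
    h=cv2.cvtColor(c['color'],cv2.COLOR_BGR2HSV)[y0:y1,x0:x1]
    m=((h[:,:,0]<17)&(h[:,:,1]>108)&(h[:,:,2]>150)).astype(np.uint8)*255
    m=cv2.morphologyEx(m,cv2.MORPH_OPEN,np.ones((3,3)))
    cs=cv2.findContours(m,0,1,offset=(x0,y0))[0]
    for q in cs:
        if cv2.contourArea(q)>80: print(n,cv2.boundingRect(q),rect_on(c,q,12))
E
```

```text
[425.65307868  53.82365188 122.78161999] [-3.000e-04  7.319e-01  6.814e-01 -4.000e-04] [ 0.05 -0.38  1.85  0.    1.67  0.12] 0.6399754295244715
T (336, 236, 46, 37) (414.9, -149.4, 127.4, 95.9, -86.6)
T (236, 233, 10, 45) (410.9, 186.9, 123.6, 24.8, 2.8)
T (247, 232, 48, 43) (415.6, 102.2, 132.1, 113.9, -87.2)
T (296, 230, 9, 45) (419.5, 17.7, 123.7, 22.7, 0.4)
T (417, 229, 33, 27) (448.1, -362.5, 84.7, 57.6, 76.0)
T (133, 214, 91, 47) (461.6, 364.5, 245.9, 108.8, 84.2)
T (392, 175, 34, 31) (597.2, -295.2, 84.5, 57.7, 56.9)
S (352, 329, 17, 15) (575.3, -416.3, 36.7, 31.4, 80.3)
T (286, 183, 32, 22) (588.9, 14.9, 90.9, 61.9, -89.4)
S (300, 213, 14, 27) (507.6, 8.6, 126.8, 33.8, 85.5)
S (323, 212, 25, 21) (588.8, 17.0, 95.8, 66.1, 89.5)
```

Request:
arm_command([
  [[4,-1,0,1],[8,-2,0,2.5],[12,-3,0,4],[15,-3.7,0,4.9],[16.3,-3.9,-2,4.9],[16.3,-3.9,-5,4.9],[16.3,-3.9,-8,4.9],[16.3,-3.9,-9.5,4.9],[16.3,-3.9,-10,4.9],[16.3,-3.9,-10,4.9]],
])

```text
time_s: 33.9
tcp_pos: [588.6, 14.9, 23.4]
tcp_rot: [-0.0, 0.702, 0.712, -0.0]
ft_force: [-0.2, -0.3, -1.3]
opening: 0.642
gripper_force: 54.3
```

Request:
arm_command([
  [[0,0,-0.2,0],[0,0,-0.4,0],[0,0,-0.5,0],[0,0,-0.5,0]],
])

```text
time_s: 34.3
tcp_pos: [589.2, 14.9, 19.4]
tcp_rot: [0.0, 0.702, 0.712, 0.0]
ft_force: [0.0, 0.4, -1.9]
opening: 0.646
gripper_force: 54.3
```

Request:
arm_command([
  [[0,0,-0.2,0],[0,0,-0.25,0],[0,0,-0.25,0]],
])

```text
time_s: 34.6
tcp_pos: [589.3, 14.8, 17.1]
tcp_rot: [0.0, 0.702, 0.712, 0.0]
ft_force: [-1.1, 0.2, 2.4]
opening: 0.641
gripper_force: 54.7
```

Request:
arm_command([
  [[0,0,0,0],[0,0,0,0],[0,0,0,0],[0,0,0,0],[0,0,3,0],[0,0,8,0],[0,0,12,0],[0,0,16,0],[0,-5,16,0],[0,-9,16,0]],
], hand=0.9)

```text
time_s: 35.6
tcp_pos: [589.9, -76.0, 179.0]
tcp_rot: [0.002, 0.701, 0.713, 0.001]
ft_force: [1.5, 0.4, -1.1]
opening: 0.953
gripper_force: 0.0
```

Request:
arm_command([
  [[0,-5,0,-8],[0,-10,0,-16],[0,-15,0,-24],[0,-18,0,-32],[0,-18,0,-34],[0,-18,0,-34],[0,-18,0,-34]],
])

```text
time_s: 36.3
tcp_pos: [589.0, -254.8, 176.2]
tcp_rot: [-0.0, 0.879, 0.476, 0.0]
ft_force: [-0.3, -0.2, -0.8]
opening: 0.954
gripper_force: 0.0
```

```bash
python3 look.py
```

```text
[ 588.99166425 -254.83793536  176.21939671] [-2.000e-04  8.793e-01  4.764e-01  0.000e+00] [-0.46  0.2   1.21  0.    1.73  0.12] 0.9538124121265398
T (336, 236, 33, 38) (411.6, -131.8, 101.2, 94.2, 3.0)
T (418, 229, 20, 21) (453.6, -346.1, 54.9, 50.3, -14.2)
T (133, 214, 91, 47) (461.6, 364.5, 245.9, 108.8, 84.2)
T (442, 199, 24, 34) (523.9, -423.5, 101.2, 29.3, -28.3)
T (287, 183, 30, 20) (589.3, 14.6, 83.9, 55.3, -89.8)
T (389, 173, 23, 34) (601.3, -267.7, 101.7, 34.7, -27.5)
T (423, 129, 61, 57) (692.4, -431.7, 147.3, 126.8, 63.1)
S (276, 302, 34, 34) (447.6, -349.4, 92.4, 57.7, 75.9)
S (341, 278, 37, 31) (596.7, -291.4, 89.3, 56.6, 56.8)
S (250, 246, 47, 38) (411.7, -164.8, 134.3, 99.7, -86.8)
S (324, 205, 25, 23) (589.6, 16.8, 111.1, 57.1, -89.6)
S (265, 150, 36, 31) (462.2, 345.3, 215.3, 106.4, 84.1)
```

Request:
arm_command([
  [[0.8,-4,-3,0],[0.8,-4,-8,0],[0.8,-4,-12,0],[0.8,-4,-15,0],[0.8,-4,-16.5,0],[0.8,-4,-17,0],[0.8,-4,-17,0],[0.8,-4,-17,0],[0.8,-4,-17,0]],
])

```text
time_s: 37.3
tcp_pos: [598.2, -295.8, 9.0]
tcp_rot: [0.002, 0.88, 0.476, 0.001]
ft_force: [-0.3, 0.5, -0.2]
opening: 0.952
gripper_force: 0.0
```

Request:
arm_command([
  [[0,0,0,0],[0,0,0,0],[0,0,0,0],[0,0,0,0],[0,0,0,0],[0,0,0,0],[0,0,0,0]],
], hand=-1, squeeze=50)

```text
time_s: 38.0
tcp_pos: [597.5, -295.5, 7.7]
tcp_rot: [0.001, 0.88, 0.476, 0.0]
ft_force: [-0.7, 0.2, 6.2]
opening: 0.647
gripper_force: 55.5
```

Request:
arm_command([
  [[0,0,3,0],[0,0,7,0],[0,0,10,0],[0,0,14,0],[0,0,14,0],[0,0,14,0]],
])

```text
time_s: 38.6
tcp_pos: [597.3, -295.4, 146.8]
tcp_rot: [0.001, 0.88, 0.476, 0.0]
ft_force: [-0.2, -0.0, -2.6]
opening: 0.645
gripper_force: 54.9
```

Request:
arm_command([
  [[0,3,0,3],[-0.2,7,0,8],[-0.4,11.5,0,14],[-0.6,16,0,20],[-0.8,20.5,0,26],[-0.8,25,0,31],[-0.8,29,0,33.7],[-0.8,31,0,33.7],[-0.8,31,0,33.7],[-0.8,31,0,33.7]],
])

```text
time_s: 39.6
tcp_pos: [588.0, 15.0, 143.7]
tcp_rot: [-0.001, 0.704, 0.711, -0.002]
ft_force: [0.6, 0.2, -2.2]
opening: 0.646
gripper_force: 54.7
```

Request:
arm_command([
  [[0,0,-3,0],[0,0,-6,0],[0,0,-8,0],[0,0,-9,0],[0,0,-9.5,0],[0,0,-9.7,0],[0,0,-9.7,0],[0,0,-9.7,0]],
])

```text
time_s: 40.4
tcp_pos: [589.7, 14.7, 50.8]
tcp_rot: [0.001, 0.704, 0.71, 0.001]
ft_force: [0.1, -0.4, -2.3]
opening: 0.648
gripper_force: 54.7
```

Request:
arm_command([
  [[0,0,-0.1,0],[0,0,-0.2,0],[0,0,-0.2,0],[0,0,-0.2,0]],
])

```text
time_s: 40.8
tcp_pos: [589.2, 14.9, 47.7]
tcp_rot: [0.0, 0.704, 0.71, 0.0]
ft_force: [1.3, -0.2, -1.0]
opening: 0.644
gripper_force: 54.7
```

Request:
arm_command([
  [[0,0,-0.1,0],[0,0,-0.1,0],[0,0,-0.1,0]],
])

```text
time_s: 41.1
tcp_pos: [589.2, 14.9, 47.6]
tcp_rot: [0.0, 0.704, 0.71, 0.0]
ft_force: [-3.4, 0.2, 5.6]
opening: 0.642
gripper_force: 55.5
```

Request:
arm_command([
  [[0,0,0,0],[0,0,0,0],[0,0,0,0],[0,0,0,0],[0,0,3,0],[0,0,7,0],[0,0,11,0],[0,0,14,0],[0,0,14,0]],
], hand=0.9)

```text
time_s: 42.0
tcp_pos: [591.0, 14.8, 192.8]
tcp_rot: [0.004, 0.704, 0.71, 0.003]
ft_force: [-0.4, -0.7, -0.3]
opening: 0.95
gripper_force: 0.0
```

Request:
arm_command([
  [[-14,-37.4,0,-14.6],[-14,-37.4,0,-14.6],[-14,-37.4,0,-14.6],[-14,-37.4,0,-14.6],[-14,-37.4,0,-14.6],[-14,-37.4,0,-14.6],[-14,-37.4,0,-14.6],[-14,-37.4,0,-14.6],[-14,-37.4,0,-14.6],[-14,-37.4,0,-14.6]],
])

```text
time_s: 43.0
tcp_pos: [448.1, -359.9, 185.1]
tcp_rot: [-0.001, 0.789, 0.614, 0.0]
ft_force: [0.1, 0.7, -0.1]
opening: 0.947
gripper_force: 0.0
```

```bash
python3 look.py
```

```text
[ 448.12283796 -359.89656255  185.0759701 ] [-0.001   0.7893  0.614   0.    ] [-0.74  0.02  1.39  0.    1.74 -0.49] 0.9470925042678086
T (443, 241, 33, 32) (399.4, -441.0, 102.4, 52.1, -43.0)
T (336, 236, 47, 38) (412.5, -148.8, 128.7, 100.9, -86.7)
T (417, 229, 33, 27) (448.1, -362.5, 84.7, 57.6, 76.0)
T (133, 214, 91, 47) (461.6, 364.5, 245.9, 108.8, 84.2)
T (286, 181, 30, 21) (593.7, 17.5, 84.0, 58.3, -89.8)
S (352, 329, 17, 15) (575.3, -416.3, 36.7, 31.4, 80.3)
S (276, 302, 34, 34) (447.6, -349.4, 92.4, 57.8, 76.0)
S (250, 245, 47, 40) (412.1, -170.9, 146.6, 99.6, -86.7)
S (324, 194, 25, 19) (598.0, 84.6, 101.6, 61.2, -89.6)
```

Request:
arm_command([
  [[0,0,-3,0],[0,0,-8,0],[0,0,-12,0],[0,0,-15,0],[0,0,-17,0],[0,0,-17.5,0],[0,0,-17.5,0],[0,0,-17.5,0],[0,0,-17.5,0]],
])

```text
time_s: 44.0
tcp_pos: [450.1, -359.7, 13.5]
tcp_rot: [0.002, 0.788, 0.615, 0.0]
ft_force: [-0.5, 0.1, -0.1]
opening: 0.953
gripper_force: 0.0
```

Request:
arm_command([
  [[0,0,0,0],[0,0,0,0],[0,0,0,0],[0,0,0,0],[0,0,0,0],[0,0,0,0],[0,0,0,0]],
], hand=-1, squeeze=50)

```text
time_s: 44.7
tcp_pos: [449.4, -359.7, 12.6]
tcp_rot: [0.001, 0.789, 0.615, 0.0]
ft_force: [-0.5, 0.5, 4.4]
opening: 0.645
gripper_force: 55.0
```

Request:
arm_command([
  [[0,0,3,0],[0,0,7,0],[0,0,11,0],[0,0,15,0],[0,0,15,0],[0,0,15,0]],
])

```text
time_s: 45.3
tcp_pos: [449.2, -359.4, 161.8]
tcp_rot: [0.001, 0.789, 0.615, 0.0]
ft_force: [-0.1, -0.1, -2.8]
opening: 0.648
gripper_force: 54.5
```

Request:
arm_command([
  [[1.5,4,0,1.6],[3,8,0,3.2],[4.5,12,0,4.8],[6,16,0,6.4],[7.5,20,0,8],[9,24,0,9.6],[10.5,28,0,11.2],[12,32,0,13],[13.3,35.7,0,14.7],[13.95,37.4,0,14.7]],
])

```text
time_s: 46.3
tcp_pos: [587.8, 18.1, 157.8]
tcp_rot: [-0.002, 0.702, 0.712, -0.001]
ft_force: [-0.4, 0.2, -1.7]
opening: 0.648
gripper_force: 54.2
```

Request:
arm_command([
  [[0,0,0,0],[0,0,-2,0],[0,0,-4,0],[0,0,-6,0],[0,0,-7,0],[0,0,-7.3,0],[0,0,-7.3,0],[0,0,-7.3,0],[0,0,-7.3,0],[0,0,-7.3,0]],
])

```text
time_s: 47.3
tcp_pos: [588.7, 14.8, 89.0]
tcp_rot: [0.0, 0.703, 0.711, 0.0]
ft_force: [-0.6, -0.1, -1.2]
opening: 0.645
gripper_force: 54.2
```

Request:
arm_command([
  [[0,0,-0.1,0],[0,0,-0.2,0],[0,0,-0.25,0],[0,0,-0.25,0]],
])

```text
time_s: 47.7
tcp_pos: [588.6, 14.9, 86.6]
tcp_rot: [0.0, 0.703, 0.711, 0.0]
ft_force: [-2.0, 1.0, 2.7]
opening: 0.645
gripper_force: 54.7
```

Contact reached; release and back away.

Request:
arm_command([
  [[0,0,0,0],[0,0,0,0],[0,0,0,0],[0,0,0,0],[0,0,3,0],[0,0,7,0],[0,0,11,0],[0,0,13,0],[0,0,13,0]],
], hand=0.9)

```text
time_s: 48.6
tcp_pos: [589.9, 14.8, 220.6]
tcp_rot: [0.003, 0.703, 0.711, 0.003]
ft_force: [0.4, 0.1, 0.4]
opening: 0.949
gripper_force: 0.0
```

Request:
arm_command([
  [[-10,-43,5,0],[-10,-43,5,0],[-10,-43,5,0],[-10,-43,5,0],[-10,-43,5,0],[-10,-43,5,0],[-10,-43,5,0],[-10,-43,5,0],[-10,-43,5,0],[-10,-43,5,0]],
])

```text
time_s: 49.6
tcp_pos: [485.9, -420.1, 262.9]
tcp_rot: [-0.002, 0.706, 0.709, -0.001]
ft_force: [0.1, 0.1, -0.0]
opening: 0.947
gripper_force: 0.0
```

```bash
python3 look.py; python3 - <<'E'
from m import *
T=cam('top');S=cam('side')
for q in comps(T['color'],(0,0,150),(180,60,255),150,3500):
    r=rect_on(T,q,116)
    if 540<r[0]<620 and -20<r[1]<50: print('stack top',r)
a=T['color'][165:285,120:400]; b=S['color'][130:300,230:390]
cv2.imwrite('pics/p10.png',cv2.hconcat([cv2.resize(a,(560,240),interpolation=2),cv2.resize(b,(226,240),interpolation=2)]))
E
```

```text
[ 485.88294258 -420.13695558  262.87454852] [-0.0015  0.7057  0.7085 -0.001 ] [-0.76  0.22  1.03 -0.    1.89 -0.77] 0.94663032334657
T (336, 236, 47, 38) (412.5, -148.8, 128.7, 100.9, -86.7)
T (133, 214, 91, 47) (461.6, 364.5, 245.9, 108.8, 84.2)
T (285, 179, 32, 21) (599.5, 17.5, 89.8, 58.4, -89.8)
S (352, 329, 17, 18) (573.9, -416.8, 38.5, 34.7, 34.1)
S (250, 246, 47, 42) (412.2, -171.2, 147.1, 99.6, -86.6)
S (264, 151, 22, 29) (440.1, 349.5, 200.9, 64.0, 85.2)
stack top (587.9, 14.9, 83.4, 54.2, -89.8)
```

View pics/p10.png

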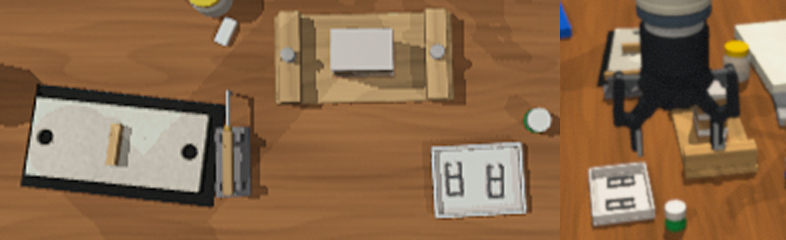

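The picture shows both clips in the tray (about (455,180) and (495,180)). The cover is on the mat with its handle up, and the pick is in its rest. The column stands on the pad, its top measured within 1 mm of the pad centre.

```bash
python3 -c "
from station import arm
print(arm.job_done())"
```

```text
the job is handed in; nothing more can be done
None
```

I handed the job in after about 50 s of robot time: both clips are in the tray, the cover is flat on the mat with its handle up, all three boxes are stacked on the pad, and the pick is back in its rest; `job_done()` returned no verdict.

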